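# Shut down the platform shaker and stack the storage cases

### The arm

A 6-joint arm with a two-finger parallel gripper is mounted at the origin on the work surface. World frame = base frame: x ahead of the robot, y to its left, z up, the work surface at z = 0. Lengths are in mm, angles in degrees, forces in N, time in s.
With the tool pointing down it reaches from about 350 to 850 mm from the base axis. Payload 8.1 kg.
Tool frame: the origin (TCP) lies on the centre line of the jaws, within the pads' length; the fingertips stand 19 mm ahead of it and the grasp point (between the pads) is the TCP; z points along the fingers, y is the line along which they close (so a half turn about z gives the same grasp; the last joint's range is limited). The gripper opens to 85 mm and grips with 20 to 120 N. Pads are 22 mm wide; open, the fingers measure 114 mm over their backs; the gripper's body (76 mm by 85 mm) begins 54 mm behind the grasp point. The pads swing forward as they close: fully open they stand 13 mm farther back than shut.
Start: joints at [62.028, 7.471, 85.268, -0, 87.261, -4.893], TCP at [235.177, 551.994, 250.292] pointing down, gripper open.
Joint ranges: [-169.43, 169.43], [-51.17, 129.36], [1.28, 143.12], [-76.62, 256.62], [0, 156.53], [-152.29, 152.29]. Speed limits (degrees/s): [136.94, 136.94, 159.86, 180, 180, 180].

### API

Orientations are given as [roll, pitch, yaw] about the fixed x, y, z axes, in that order (R = Rz(yaw) Ry(pitch) Rx(roll)).
In Python, from bench import r gives the robot as it stands. The module is installed in compiled form; this text tells all that it offers.
- The arm moves only by the tool servo_tool, never from a script. Its arguments are lists of equal length, an entry for each row: "fingers": the finger opening in m, from 0 to 0.0854; "linear": the shift along the tool's x, y, z in m, a list of three; "rotation": the turn, a rotation vector about the tool's x, y, z in degrees, a list of three. A call has 1 to 10 rows; each row is the pose to reach, as a shift and turn from the pose commanded when the call began, along the tool's axes at that moment; what a row does not reach only later rows make up. A row lasts 1/10 s, in which the tool goes at most 50 mm and 8.59 degrees, less where a joint would pass 70% of its speed; a pose out of reach is approached as far as the arm can. A call with a gripper value outside its range is refused whole. The fingers move at their own pace and stop on an object; "force" is the grip in N (left out, the last holds). Time passes only in rows, so rows that repeat a pose let the fingers close. It gives the time, the measured TCP pose, the force, the opening and the grip force at its end, in the units of the state.
- r.sense(): the state, without advancing time (a new reading comes with each control period).
- r.snapshot(name): name is "scene" or "top"; returns a dict with "frame" (400x640x3 uint8, red, green, blue), "fx", "fy", "cx", "cy" (pixels), "camera_from_world" (4x4, takes a point from world to camera coordinates). Camera axes: x right, y up, looking along -z (the intrinsics and any distortion apply to the point x, -y, -z); pixel columns grow to the right and rows downward; lengths in mm; the calibration is good to about 2 mm. A picture is of the moment at which its call begins. There is no depth.
- r.hand_in(): hands the job in; it is judged then, once.
The state is a dict: "time": time; "joint_pos": joint angles; "qd": joint speeds; "joint_efforts": joint torques, N m; "tool_pos": TCP position; "tcp_rot": TCP orientation; "ft_force": force on the tool from outside, world axes, zero at the start; "wrist_torque": the same for the moment, N m; "finger_gap": finger opening in mm; "grip_force": force on a finger pad.
Only numpy, scipy, OpenCV 4.12 (cv2) and the standard library are available. Lean on these libraries where they do the work, as an engineer would, in place of code of your own. Each camera call takes 0.05 s, during which the arm holds its last target. There are 200 camera calls.

### The job

The shaking run is over: first switch the shaker off by turning both its knobs fully anticlockwise to their end stops, before any case is taken off it. Then gather all the white storage cases, from the shaker's platform and from the bench, into one neat upright stack on the dark-topped stacking plate, the longest and widest case at the bottom and each next one smaller, each centred on the one below with long sides parallel so that no base overhangs, the bottom one lying lengthwise along the plate. Leave the other things on the bench where they are.

Things in the scene. Friction and masses are not known exactly. Their poses are not given: they have to be found in the camera images.
- case_a: largest of all five of the lidded white storage cases, a plain closed box 132 long (own x) x 68 wide (own y) x 36 high (own z) mm with a thin grey seam round it; origin at the centre of its underside, z up. Weighs 40 to 400 g with its contents. Gripped across its width. May be absent (None).
- case_b: second largest of all five of the lidded white storage cases, a plain closed box 114 long (own x) x 58 wide (own y) x 44 high (own z) mm with a thin grey seam round it; origin at the centre of its underside, z up. Weighs 40 to 400 g with its contents. Gripped across its width. May be absent (None).
- case_c: middle-sized of all five of the lidded white storage cases, a plain closed box 96 long (own x) x 48 wide (own y) x 32 high (own z) mm with a thin grey seam round it; origin at the centre of its underside, z up. Weighs 40 to 400 g with its contents. Gripped across its width. May be absent (None).
- case_d: second smallest of all five of the lidded white storage cases, a plain closed box 78 long (own x) x 38 wide (own y) x 34 high (own z) mm with a thin grey seam round it; origin at the centre of its underside, z up. Weighs 40 to 400 g with its contents. Gripped across its width. May be absent (None).
- case_e: smallest of all five of the lidded white storage cases, a plain closed box 60 long (own x) x 28 wide (own y) x 30 high (own z) mm with a thin grey seam round it; origin at the centre of its underside, z up. Weighs 40 to 400 g with its contents. Gripped across its width. May be absent (None).
- plate: flat stacking plate with a dark top, fixed to the bench, 100 (own x) x 170 (own y) x 8 mm; origin at the centre of its underside, so its top is 8 mm above the origin. The stack stands here, long sides of the cases along the plate's long side (own y).
- shaker: platform shaker, fixed to the bench: white housing 310 x 250 mm in plan. Origin on the bench; own x points from the knob console (own x -110 to 0 mm, its top 58 mm up) to the flat platform (own x 0 to 200, own y -125 to 125 mm, top 80 mm up) on which some cases lie.
- speed_knob (a joint): speed knob on the shaker's console, vertical axis; 0 rad = off = fully anticlockwise (seen from above) against its end stop, grows clockwise to 2.7 rad. Stiffness: about 0.04 N m of friction, stays where left. Its grip is an upright bar 42 mm long, 14 mm thick, 32 mm high; at 0 the bar lies along the shaker's own x, at q it is turned q clockwise from that.
- speed_knob_grip (a point): point on the speed knob's axis in its bar, 7 mm below the bar's top (bar from 25 mm below to 7 mm above the point, above a disc of 44 mm diameter); at (-62, 68, 95) mm in the shaker's own frame. Its own x lies along the bar.
- timer_knob (a joint): timer knob on the shaker's console, vertical axis; 0 rad = off = fully anticlockwise (seen from above) against its end stop, grows clockwise to 2.7 rad. Stiffness: about 0.04 N m of friction, stays where left. Its grip is an upright bar 42 mm long, 14 mm thick, 32 mm high; at 0 the bar lies along the shaker's own x, at q it is turned q clockwise from that.
- timer_knob_grip (a point): point on the timer knob's axis in its bar, 7 mm below the bar's top (bar from 25 mm below to 7 mm above the point, above a disc of 44 mm diameter); at (-62, -68, 95) mm in the shaker's own frame. Its own x lies along the bar.
- tape: roll of tape, 52 mm across, 19 high, lying flat; origin at the centre of its underside. Not part of the job: leave it alone.
- jar: small squat jar, 44 mm across, 30 high; origin at the centre of its underside. Not part of the job: leave it alone.
- spray: white bottle, 72 mm across, 200 high; origin at the centre of its underside. Not part of the job: leave it alone.
- beaker: glass beaker, 70 mm across, 90 high; origin at the centre of its underside. Not part of the job: leave it alone.
- dishes: short clear cylinder of petri dishes, 90 mm across, 45 high; origin at the centre of its underside. Not part of the job: leave it alone.
- marker: black marker pen, 12 x 130 x 12 mm, lying along own y; origin at the centre of its underside. Not part of the job: leave it alone.
Things that resemble listed ones, but are neither listed nor needed, are in the scene too. Leave any turquoise look-alike of the case_c alone. What is shaped like the case_e but turquoise is not meant.

How it is judged:
By the outcome, as a careful person would: the job done as asked, in the order asked, and still so for the second after the job is handed in, with the robot touching nothing.
Of case_a, case_b, case_c, case_d, case_e only 4 to 5 are there at a start; the rules pass over those that are not, and their reading is None.
At some moment in a run one of case_e may be knocked a few centimetres aside while the robot is not near it.
Once in a run the grip may slacken for a moment while it holds something.
It also fails if it takes over 200 s, if anything falls off the work surface, if the arm or the gripper's body presses on something with over 40 N, if the wrist force passes 120 N, or if a joint passes its speed limit or range.

## Working session

There is one attempt and no reset: what is moved stays moved. The work goes in short steps, Python scripts to look and compute and a tool call to move; the robot and the scene stay as the last step left them, time stands still between calls to the robot, and variables do not carry over. Pictures are saved under pics/ and viewed, at most 14 in all, crops included, and the job is handed in when it is done.

Besides the shell and the picture viewer there is one more tool, called by a JSON object that holds its "api" and its "payload". servo_tool: Moves the arm, as the interface text tells. Its arguments: {"type":"object","properties":{"fingers":{"type":"array","items":{"type":"number"}},"linear":{"type":"array","items":{"type":"array","items":{"type":"number"}}},"rotation":{"type":"array","items":{"type":"array","items":{"type":"number"}}},"force":{"type":"number"}},"required":["fingers","linear","rotation"]}

```bash
mkdir -p pics
cat > h.py <<'E'
import numpy as np, cv2
from bench import r
def snap(n,f=None):
    s=r.snapshot(n)
    if f: cv2.imwrite('pics/'+f,s['frame'][:,:,::-1])
    return s
def ray(s,u,v):
    T=s['camera_from_world'];R=T[:3,:3];t=T[:3,3]
    d=np.array([(u-s['cx'])/s['fx'],-(v-s['cy'])/s['fy'],-1.])
    return -R.T@t,R.T@d
def onz(s,u,v,z):
    c,d=ray(s,u,v);return (c+d*(z-c[2])/d[2])
def proj(s,p):
    T=s['camera_from_world'];q=T[:3,:3]@np.array(p,float)+T[:3,3]
    return np.array([s['cx']+s['fx']*q[0]/-q[2],s['cy']+s['fy']*-q[1]/-q[2]])
E
python3 - <<'E'
from h import *
for n in('scene','top'):
    s=snap(n,n+'0.png');print(n,{k:s[k] for k in s if k!='frame'})
print(r.sense())
E
```

```text
scene {'fx': 366.64256133566084, 'fy': 366.64256133566084, 'cx': 320.39321762890955, 'cy': 201.31320133617595, 'camera_from_world': array([[-4.91276622e-01,  8.70997903e-01,  3.15165236e-03,
         3.74661783e+02],
       [-4.58841349e-01, -2.61876563e-01,  8.49049635e-01,
         1.88758612e+02],
       [ 7.40345795e-01,  4.15672128e-01,  5.28303686e-01,
        -1.52155054e+03],
       [ 0.00000000e+00,  0.00000000e+00,  0.00000000e+00,
         1.00000000e+00]])}
top {'fx': 388.92210918181826, 'fy': 388.92210918181826, 'cx': 322.4874276616615, 'cy': 202.74562898681597, 'camera_from_world': array([[ 2.37846544e-02, -9.99366757e-01, -2.64646001e-02,
        -6.69791806e+01],
       [ 9.90214897e-01,  1.99091448e-02,  1.38123438e-01,
        -6.24621946e+02],
       [-1.37509085e-01, -2.94908595e-02,  9.90061382e-01,
        -1.11338631e+03],
       [ 0.00000000e+00,  0.00000000e+00,  0.00000000e+00,
         1.00000000e+00]])}
{'time': 0.1, 'joint_pos': array([ 6.20290557e+01,  7.51223935e+00,  8.53234786e+01,  1.37684068e-03,
        8.72630973e+01, -4.89447953e+00]), 'qd': array([-0.0252129 , -0.08047349, -0.18660727,  0.09964619, -0.01715019,
       -0.03153305]), 'joint_efforts': array([ 1.86417739e-03, -5.70946920e+01, -5.01946414e+01, -1.72937926e-04,
        7.94988504e-03, -6.29189185e-05]), 'tool_pos': array([234.93733248, 551.57454613, 249.32991008]), 'tcp_rot': array([-1.79901662e+02, -9.80114190e-03,  1.56923460e+02]), 'ft_force': array([ 0.36434379, -0.01228231, -0.03719147]), 'wrist_torque': array([-0.03609347, -0.00339807,  0.01774188]), 'grip_force': 0.0, 'finger_gap': 85.28103348574656}
```

View pics/scene0.png

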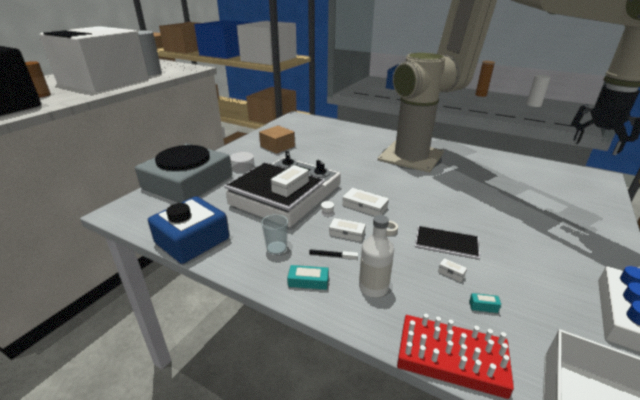

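View pics/top0.png

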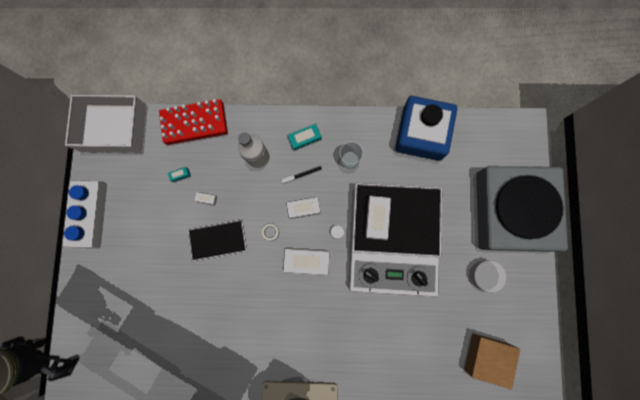

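The scene view shows the shaker with one case on it at (291,180). White cases lie at (365,201), (347,230) and (453,270), the plate is at (447,241), and the turquoise look-alikes are at (308,276) and (486,302).

In the top view, the white-case candidates are (306,262), (303,207), (205,198) and (378,217) on the platform. Things that could be mistaken for them are the turquoise boxes (304,136) and (179,174), the white tray (102,122), the rack (82,214), and the white label on the blue box (430,125). I choose the four white ones and will check them in a crop.

Run:
```python
from h import *
s=snap('top');f=s['frame']
c=f[160:305,180:450];cv2.imwrite('pics/crop.png',cv2.resize(c[:,:,::-1],(0,0),fx=2.95,fy=2.95,interpolation=cv2.INTER_CUBIC))
hsv=cv2.cvtColor(f,cv2.COLOR_RGB2HSV)
for (u,v) in [(290,262),(293,207),(200,198),(378,203),(378,230),(260,280),(362,265),(380,289)]: print((u,v),f[v,u])
```

```text
(290, 262) [180 178 179]
(293, 207) [180 175 171]
(200, 198) [179 170 159]
(378, 203) [181 179 180]
(378, 230) [180 177 176]
(260, 280) [136 136 136]
(362, 265) [102 101 103]
(380, 289) [161 159 161]
```

View pics/crop.png

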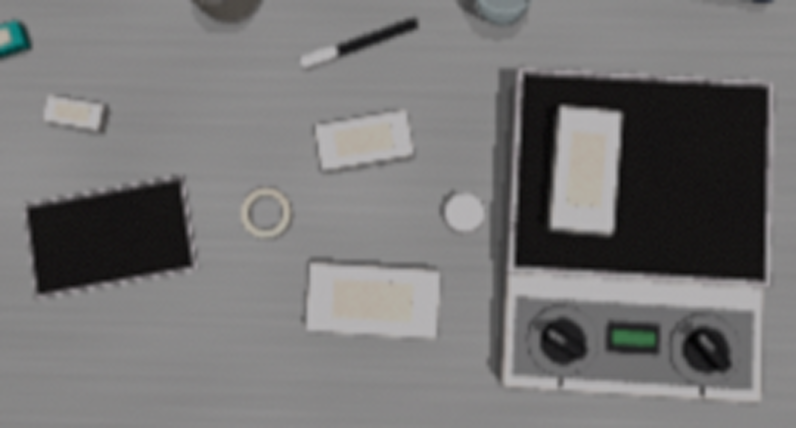

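The crop shows four plain white cases with cream labels, at crop (587,170), (373,300), (364,140) and (75,113). The plate is dark at (110,235). Both knobs' bars are turned, at (562,340) and (707,348).

```bash
cat >> h.py <<'E'
def rect(s,roi,z,lo=157,inv=False,ft=None):
    u0,v0,u1,v1=roi;k=6
    g=s['frame'][v0:v1,u0:u1].max(2)
    g=cv2.resize(g,(0,0),fx=k,fy=k,interpolation=cv2.INTER_CUBIC)
    m=((g<lo) if inv else (g>lo)).astype(np.uint8)
    cs,_=cv2.findContours(m,cv2.RETR_EXTERNAL,cv2.CHAIN_APPROX_NONE)
    c=max(cs,key=cv2.contourArea)[:,0,:].astype(float)
    P=np.array([onz(s,(x+.5)/k-.5+u0,(y+.5)/k-.5+v0,z)[:2] for x,y in c],np.float32)
    (cx,cy),(w,h),a=cv2.minAreaRect(P)
    if w<h: w,h,a=h,w,a+90
    a=(a+90)%180-90
    return np.round([cx,cy,w,h,a],1)
E
python3 - <<'E'
from h import *
s=snap('top')
print('b',rect(s,(362,190,396,246),124),'b as d/a',rect(s,(362,190,396,246),116))
print('a',rect(s,(278,240,336,282),36));print('c',rect(s,(282,192,326,222),32));print('e',rect(s,(190,186,220,208),30))
print('plate',rect(s,(184,214,250,264),8,70,True))
print('platform',rect(s,(350,180,446,256),80,70,True))
# knob bars
for z in (58,80):
  print(z,onz(s,370,275,z),onz(s,419,278,z))
c=s['frame'][258:298,348:444];cv2.imwrite('pics/k.png',cv2.resize(c[:,:,::-1],(0,0),fx=8,fy=8,interpolation=cv2.INTER_CUBIC))
E
```

```text
b [ 578.2 -209.3  111.5   55.4   -4.2] b as d/a [ 579.  -210.2  112.4   55.8   -4.2]
a [451.4  -9.3 130.6  67.   87.9]
c [613.6   5.4  94.8  46.2 -78.9]
e [636.3 307.   58.2  26.1  81.4]
plate [510.6 267.6 162.5  91.5 -78.3]
platform [ 578.3 -267.7  237.6  187.2   88. ]
58 [ 418.75825685 -194.01402828   58.        ] [ 413.8457707  -332.61063925   58.        ]
80 [ 419.69850063 -191.93494165   80.        ] [ 414.88175552 -327.83039836   80.        ]
```

View pics/k.png

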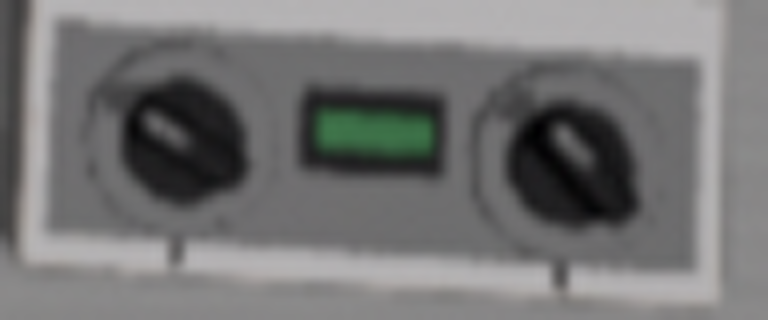

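Both bars run from upper-left to lower-right: speed from about crop (145,118) to (240,180), timer from about (555,120) to (630,210). That puts both knobs well clockwise, near 120° and 140°. By size, the cases are a (bench 306,262), b (platform), c (303,207) and e (205,198), and d is absent.

```bash
cat >> h.py <<'E'
def plan(x,y,z,yaw,frm=None):
    from scipy.spatial.transform import Rotation as R
    s=r.sense();p,e=(s['tool_pos'],s['tcp_rot']) if frm is None else (np.array(frm[:3],float),[180,0,frm[3]])
    A=R.from_euler('xyz',e,degrees=True);B=R.from_euler('xyz',[180,0,yaw],degrees=True)
    print('lin',np.round(A.inv().apply(np.array([x,y,z])-p)/1000,4),'rot',np.round((A.inv()*B).as_rotvec(degrees=True),1))
E
python3 - <<'E'
from h import *
s=snap('top')
for a,b in [((145,118),(185,145)),((140,112),(240,180)),((558,125),(590,165)),((552,118),(630,212))]:
    P=[onz(s,u/8+348-.44,v/8+258-.44,102) for u,v in(a,b)];d=P[1]-P[0]
    print(np.degrees(np.arctan2(d[1],d[0]))%180,P[0][:2],P[1][:2])
plan(418.8,-194.1,170,56)
E
```

```text
57.44277590275256 [ 427.60110841 -178.01591744] [ 418.84026203 -191.73743025]
57.24045090858783 [ 429.58447839 -176.29008966] [ 407.55002793 -210.53393451]
39.126727869008306 [ 428.73552052 -318.59786359] [ 415.57938334 -329.2997606 ]
40.189886355542114 [ 431.03990154 -316.58489488] [ 400.20876106 -342.62990134]
lin [-0.4614 -0.6141  0.0803] rot [ -0.    0.  100.9]
```

{"api": "servo_tool", "payload": {"fingers": [0.06,0.06,0.06,0.06,0.06,0.06,0.06,0.06,0.06,0.06], "linear": [[-0.46,-0.614,0.08],[-0.46,-0.614,0.08],[-0.46,-0.614,0.08],[-0.46,-0.614,0.08],[-0.46,-0.614,0.08],[-0.46,-0.614,0.08],[-0.46,-0.614,0.08],[-0.46,-0.614,0.08],[-0.46,-0.614,0.08],[-0.46,-0.614,0.08]], "rotation": [[0,0,100],[0,0,100],[0,0,100],[0,0,100],[0,0,100],[0,0,100],[0,0,100],[0,0,100],[0,0,100],[0,0,100]]}}

```text
time: 1.25
tool_pos: [353.5, 67.1, 198.5]
tcp_rot: [179.9, -0.0, 70.6]
ft_force: [1.0, -0.2, 0.3]
finger_gap: 59.9
grip_force: 0.0
```

```bash
python3 -c "
from h import *
plan(418.8,-193.6,150,57);print(r.sense()['time'],r.sense()['joint_pos'])"
```

```text
lin [-0.2244  0.1479  0.0486] rot [ 0.1 -0.  13.6]
1.25 [ 2.56734164e+00 -3.17461486e+01  1.24451018e+02  2.88014919e-03
  8.72085298e+01  2.19200955e+01]
```

{"api": "servo_tool", "payload": {"fingers": [0.06,0.06,0.06,0.06,0.06,0.06,0.06,0.06,0.06,0.06], "linear": [[-0.22,0.145,0.048],[-0.22,0.145,0.048],[-0.22,0.145,0.048],[-0.22,0.145,0.048],[-0.22,0.145,0.048],[-0.22,0.145,0.048],[-0.22,0.145,0.048],[-0.22,0.145,0.048],[-0.22,0.145,0.048],[-0.22,0.145,0.048]], "rotation": [[0,0,13],[0,0,13],[0,0,13],[0,0,13],[0,0,13],[0,0,13],[0,0,13],[0,0,13],[0,0,13],[0,0,13]]}}

```text
time: 2.25
tool_pos: [419.0, -185.2, 150.8]
tcp_rot: [180.0, -0.0, 58.1]
ft_force: [0.3, 0.4, -0.2]
finger_gap: 60.0
grip_force: 0.0
```

```bash
python3 -c "
from h import *
plan(418.8,-193.6,96,57);print(r.sense()['tool_pos'],r.sense()['tcp_rot'])"
```

```text
lin [-0.0072  0.0042  0.0548] rot [ 0.  -0.   1.1]
[ 418.99199925 -185.20333764  150.79705258] [ 1.79965432e+02 -1.01477713e-02  5.80690772e+01]
```

{"api": "servo_tool", "payload": {"fingers": [0.06,0.06,0.06,0.06,0.06,0.0,0.0,0.0,0.0,0.0], "linear": [[-0.007,0.004,0.01],[-0.007,0.004,0.03],[-0.007,0.004,0.054],[-0.007,0.004,0.054],[-0.007,0.004,0.054],[-0.007,0.004,0.054],[-0.007,0.004,0.054],[-0.007,0.004,0.054],[-0.007,0.004,0.054],[-0.007,0.004,0.054]], "rotation": [[0,0,1],[0,0,1],[0,0,1],[0,0,1],[0,0,1],[0,0,1],[0,0,1],[0,0,1],[0,0,1],[0,0,1]], "force": 30}}

```text
time: 3.25
tool_pos: [419.9, -195.3, 97.8]
tcp_rot: [179.8, 0.0, 57.0]
ft_force: [4.0, -3.6, 3.1]
finger_gap: 13.4
grip_force: 34.5
```

```bash
python3 -c "
from h import *
plan(418.8,-193.6,96,178);print(r.sense())"
```

```text
lin [ 0.0008 -0.0018  0.0018] rot [ 1.00e-01  2.00e-01 -1.21e+02]
{'time': 3.25, 'joint_pos': array([-3.12834047e+01, -6.68805900e+00,  1.15997614e+02, -1.45164748e-02,
        7.04741084e+01,  1.74368912e+00]), 'qd': array([-0.05661201, -0.05648612, -0.05371116,  0.00219372,  0.12368067,
        0.05328449]), 'joint_efforts': array([  0.83872329, -37.28587031, -41.34515047,   0.41465675,
         1.73154362,   0.0436528 ]), 'tool_pos': array([ 419.85077928, -195.29294428,   97.76221755]), 'tcp_rot': array([1.79783348e+02, 7.11078589e-03, 5.69777188e+01]), 'ft_force': array([ 3.95837429, -3.57779479,  3.14963759]), 'wrist_torque': array([-0.61595357, -0.59292846,  0.01463833]), 'grip_force': 34.50760066509247, 'finger_gap': 13.441275592693067}
```

{"api": "servo_tool", "payload": {"fingers": [0,0,0,0,0,0,0,0,0,0], "linear": [[0,0,0],[0,0,0],[0,0,0],[0,0,0],[0,0,0],[0,0,0],[0,0,0],[0,0,0],[0,0,0],[0,0,0]], "rotation": [[0,0,-8],[0,0,-16],[0,0,-24],[0,0,-32],[0,0,-40],[0,0,-48],[0,0,-56],[0,0,-64],[0,0,-72],[0,0,-80]]}}

```text
time: 4.25
tool_pos: [419.0, -195.5, 97.7]
tcp_rot: [-179.9, 0.1, 137.3]
ft_force: [-1.6, -4.4, 6.5]
finger_gap: 13.1
grip_force: 35.1
```

{"api": "servo_tool", "payload": {"fingers": [0,0,0,0,0,0,0,0], "linear": [[0,0,0],[0,0,0],[0,0,0],[0,0,0],[0,0,0],[0,0,0],[0,0,0],[0,0,0]], "rotation": [[0,0,-8],[0,0,-16],[0,0,-24],[0,0,-30],[0,0,-36],[0,0,-40],[0,0,-42],[0,0,-42]]}}

```text
time: 5.05
tool_pos: [418.9, -195.9, 97.7]
tcp_rot: [-179.8, 0.1, 179.0]
ft_force: [-2.3, -6.9, 6.6]
finger_gap: 13.5
grip_force: 36.6
```

```bash
python3 -c "
from h import *
s=r.sense();print(s['joint_pos'],s['wrist_torque'])"
```

```text
[-3.13421541e+01 -6.69627509e+00  1.16007935e+02 -1.14057684e-01
  7.05561954e+01 -1.20284289e+02] [-1.15198797  0.43421891 -0.80144148]
```

The wrist torque rises to 0.8 N m at yaw 179, so the speed knob is against its stop. Next I release it and go to the timer.

{"api": "servo_tool", "payload": {"fingers": [0.06,0.06,0.06,0.06,0.06,0.06,0.06], "linear": [[0,0,0],[0,0,0],[0,0,0],[0,0,0],[0,0,-0.03],[0,0,-0.054],[0,0,-0.054]], "rotation": [[0,0,0],[0,0,0],[0,0,0],[0,0,0],[0,0,0],[0,0,0],[0,0,0]]}}

```text
time: 5.75
tool_pos: [420.6, -195.4, 154.1]
tcp_rot: [-179.8, 0.3, 179.0]
ft_force: [0.3, -1.0, 0.8]
finger_gap: 60.0
grip_force: 0.0
```

```bash
python3 -c "
from h import *
plan(414.5,-331,150,40);print(r.sense()['tool_pos'],r.sense()['tcp_rot'])"
```

```text
lin [ 0.0037 -0.1357  0.0045] rot [  0.3   0.3 139. ]
[ 420.55381734 -195.36766693  154.13559624] [-179.83620881    0.29388706  178.99115376]
```

{"api": "servo_tool", "payload": {"fingers": [0.06,0.06,0.06,0.06,0.06,0.06,0.06,0.06,0.06,0.06], "linear": [[0.004,-0.136,0.004],[0.004,-0.136,0.004],[0.004,-0.136,0.004],[0.004,-0.136,0.004],[0.004,-0.136,0.004],[0.004,-0.136,0.004],[0.004,-0.136,0.004],[0.004,-0.136,0.004],[0.004,-0.136,0.004],[0.004,-0.136,0.004]], "rotation": [[0,0,139],[0,0,139],[0,0,139],[0,0,139],[0,0,139],[0,0,139],[0,0,139],[0,0,139],[0,0,139],[0,0,139]]}}

```text
time: 6.75
tool_pos: [411.8, -329.8, 145.4]
tcp_rot: [-179.9, -0.1, 92.7]
ft_force: [-0.3, -0.9, -1.0]
finger_gap: 59.9
grip_force: 0.0
```

{"api": "servo_tool", "payload": {"fingers": [0.06,0.06,0.06,0.06,0.06,0.06,0.06,0.06,0.06,0.06], "linear": [[0,0,0],[0,0,0],[0,0,0],[0,0,0],[0,0,0],[0,0,0],[0,0,0],[0,0,0],[0,0,0],[0,0,0]], "rotation": [[0,0,53],[0,0,53],[0,0,53],[0,0,53],[0,0,53],[0,0,53],[0,0,53],[0,0,53],[0,0,53],[0,0,53]]}}

```text
time: 7.75
tool_pos: [412.1, -330.2, 146.3]
tcp_rot: [-180.0, 0.0, 40.2]
ft_force: [-0.3, -0.1, 0.3]
finger_gap: 59.9
grip_force: 0.0
```

```bash
python3 -c "
from h import *
plan(414.5,-331,97,40);print(r.sense()['tool_pos'],r.sense()['tcp_rot'])"
```

```text
lin [0.0014 0.0022 0.0493] rot [-0.   0.   0.2]
[ 412.05021988 -330.19450723  146.28808897] [-1.79988345e+02  1.14188914e-03  4.01595925e+01]
```

{"api": "servo_tool", "payload": {"fingers": [0.06,0.06,0.06,0.06,0.0,0.0,0.0,0.0,0.0,0.0], "linear": [[0.001,0.002,0.02],[0.001,0.002,0.049],[0.001,0.002,0.049],[0.001,0.002,0.049],[0.001,0.002,0.049],[0.001,0.002,0.049],[0.001,0.002,0.049],[0.001,0.002,0.049],[0.001,0.002,0.049],[0.001,0.002,0.049]], "rotation": [[0,0,0],[0,0,0],[0,0,0],[0,0,0],[0,0,0],[0,0,0],[0,0,0],[0,0,0],[0,0,0],[0,0,0]], "force": 30}}

```text
time: 8.75
tool_pos: [414.9, -331.9, 98.8]
tcp_rot: [179.9, -0.0, 40.0]
ft_force: [0.2, -1.1, 6.0]
finger_gap: 13.6
grip_force: 32.5
```

{"api": "servo_tool", "payload": {"fingers": [0,0,0,0,0,0,0,0,0,0], "linear": [[0,0,0],[0,0,0],[0,0,0],[0,0,0],[0,0,0],[0,0,0],[0,0,0],[0,0,0],[0,0,0],[0,0,0]], "rotation": [[0,0,-8],[0,0,-16],[0,0,-24],[0,0,-32],[0,0,-40],[0,0,-48],[0,0,-56],[0,0,-64],[0,0,-72],[0,0,-80]]}}

```text
time: 9.75
tool_pos: [414.8, -331.9, 98.8]
tcp_rot: [180.0, 0.1, 120.4]
ft_force: [-0.6, 0.2, 6.6]
finger_gap: 13.3
grip_force: 34.0
```

{"api": "servo_tool", "payload": {"fingers": [0,0,0,0,0,0,0,0,0,0], "linear": [[0,0,0],[0,0,0],[0,0,0],[0,0,0],[0,0,0],[0,0,0],[0,0,0],[0,0,0],[0,0,0],[0,0,0]], "rotation": [[0,0,-8],[0,0,-16],[0,0,-24],[0,0,-32],[0,0,-40],[0,0,-46],[0,0,-52],[0,0,-56],[0,0,-58],[0,0,-58]]}}

```text
time: 10.75
tool_pos: [414.8, -332.0, 98.8]
tcp_rot: [-179.9, 0.1, 178.1]
ft_force: [-0.8, -0.7, 6.5]
finger_gap: 13.6
grip_force: 34.0
```

```bash
python3 -c "
from h import *
s=r.sense();print(s['joint_pos'],s['wrist_torque'])"
```

```text
[-4.41961942e+01  4.09488594e+00  1.05277211e+02 -1.71167427e-02
  7.04923233e+01 -1.32281751e+02] [-0.17537291  0.0623889  -0.19638147]
```

{"api": "servo_tool", "payload": {"fingers": [0,0,0,0], "linear": [[0,0,0],[0,0,0],[0,0,0],[0,0,0]], "rotation": [[0,0,-1],[0,0,-2],[0,0,-2],[0,0,-2]]}}

```text
time: 11.15
tool_pos: [414.8, -332.0, 98.8]
tcp_rot: [-179.9, 0.1, 179.9]
ft_force: [-0.0, -1.0, 7.7]
finger_gap: 13.6
grip_force: 41.8
```

```bash
python3 -c "
from h import *
s=r.sense();print(s['tcp_rot'],s['wrist_torque'])"
```

```text
[-1.79911043e+02  1.03353975e-01  1.79948886e+02] [-0.04092983  0.04038272 -1.06741903]
```

{"api": "servo_tool", "payload": {"fingers": [0.06,0.06,0.06,0.06,0.06,0.06,0.06], "linear": [[0,0,0],[0,0,0],[0,0,0],[0,0,0],[0,0,-0.03],[0,0,-0.08],[0,0,-0.1]], "rotation": [[0,0,0],[0,0,0],[0,0,0],[0,0,0],[0,0,0],[0,0,0],[0,0,0]]}}

```text
time: 11.85
tool_pos: [415.4, -332.2, 202.0]
tcp_rot: [-179.8, 0.2, -180.0]
ft_force: [0.4, -0.5, 0.4]
finger_gap: 60.4
grip_force: 0.0
```

Both knobs were driven onto their stops. Next is case a.

```bash
python3 -c "
from h import *
plan(451.4,-9.3,120,87.9)"
```

```text
lin [-0.036   0.3232  0.081 ] rot [ 0.   0.3 92.1]
```

{"api": "servo_tool", "payload": {"fingers": [0.085,0.085,0.085,0.085,0.085,0.085,0.085,0.085,0.085,0.085], "linear": [[-0.036,0.323,0.08],[-0.036,0.323,0.08],[-0.036,0.323,0.08],[-0.036,0.323,0.08],[-0.036,0.323,0.08],[-0.036,0.323,0.08],[-0.036,0.323,0.08],[-0.036,0.323,0.08],[-0.036,0.323,0.08],[-0.036,0.323,0.08]], "rotation": [[0,0,92],[0,0,92],[0,0,92],[0,0,92],[0,0,92],[0,0,92],[0,0,92],[0,0,92],[0,0,92],[0,0,92]]}}

```text
time: 12.85
tool_pos: [449.6, -7.0, 117.0]
tcp_rot: [-179.9, -0.0, 100.0]
ft_force: [1.0, 0.4, 0.5]
finger_gap: 85.2
grip_force: 0.0
```

{"api": "servo_tool", "payload": {"fingers": [0.085,0.085,0.085,0.085], "linear": [[0,0,0],[0,0,0],[0,0,0],[0,0,0]], "rotation": [[0,0,7],[0,0,7],[0,0,7],[0,0,7]]}}

```text
time: 13.25
tool_pos: [449.9, -8.2, 117.4]
tcp_rot: [-180.0, -0.0, 93.4]
ft_force: [0.0, -0.1, 0.4]
finger_gap: 85.0
grip_force: 0.0
```

```bash
python3 -c "
from h import *
plan(451.4,-9.3,24,87.9);s=snap('top','t2.png');snap('scene','s2.png')
c=s['frame'][225:298,348:444];cv2.imwrite('pics/k2.png',cv2.resize(c[:,:,::-1],(0,0),fx=8,fy=8,interpolation=cv2.INTER_CUBIC))
print('platform',rect(s,(350,180,446,256),80,70,True),'b',rect(s,(362,190,396,246),124))"
```

```text
lin [-0.0012  0.0014  0.0934] rot [-0.  -0.   5.5]
platform [ 578.3 -267.7  237.6  187.1   88. ] b [ 578.2 -209.2  111.9   55.6   -4.1]
```

View pics/k2.png

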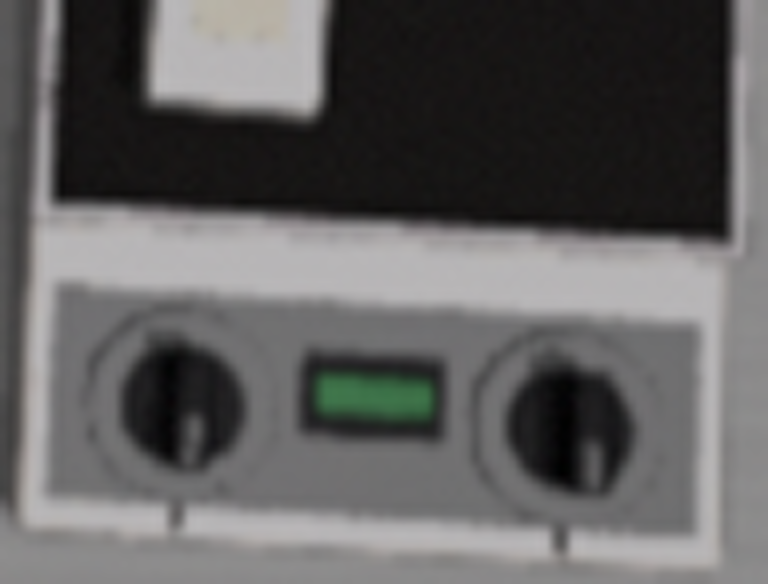

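Both knob index lines now point straight down at their tick marks, at crop (193,440) and (595,465), so both are off. Now I grasp case a.

{"api": "servo_tool", "payload": {"fingers": [0.085,0.085,0.085,0.085,0.085,0.085,0.05,0.05,0.05,0.05], "linear": [[-0.001,0.001,0.02],[-0.001,0.001,0.05],[-0.001,0.001,0.08],[-0.001,0.001,0.093],[-0.001,0.001,0.093],[-0.001,0.001,0.093],[-0.001,0.001,0.093],[-0.001,0.001,0.093],[-0.001,0.001,0.093],[-0.001,0.001,0.093]], "rotation": [[0,0,5.5],[0,0,5.5],[0,0,5.5],[0,0,5.5],[0,0,5.5],[0,0,5.5],[0,0,5.5],[0,0,5.5],[0,0,5.5],[0,0,5.5]], "force": 50}}

```text
time: 14.35
tool_pos: [452.8, -9.3, 26.5]
tcp_rot: [179.8, 0.0, 87.7]
ft_force: [-1.2, -0.9, 5.5]
finger_gap: 66.6
grip_force: 57.1
```

{"api": "servo_tool", "payload": {"fingers": [0.05,0.05,0.05,0.05], "linear": [[0,0,-0.01],[0,0,-0.03],[0,0,-0.06],[0,0,-0.06]], "rotation": [[0,0,0],[0,0,0],[0,0,0],[0,0,0]]}}

```text
time: 14.75
tool_pos: [454.4, -9.5, 89.6]
tcp_rot: [179.5, 0.0, 87.7]
ft_force: [0.9, 0.9, -2.0]
finger_gap: 66.9
grip_force: 57.1
```

```bash
python3 -c "
from h import *
plan(510.6,267.6,90,101.7);s=r.sense();print(s['ft_force'],s['tool_pos'],s['tcp_rot'])"
```

```text
lin [ 2.791e-01  4.510e-02 -2.000e-04] rot [  0.5   0.1 -14. ]
[ 0.91275104  0.88780225 -1.96469892] [454.37117597  -9.45270902  89.62178606] [1.79540855e+02 4.22896500e-02 8.77011227e+01]
```

{"api": "servo_tool", "payload": {"fingers": [0.05,0.05,0.05,0.05,0.05,0.05,0.05,0.05,0.05,0.05], "linear": [[0.04,0.006,0],[0.08,0.013,0],[0.12,0.019,0],[0.16,0.026,0],[0.2,0.032,0],[0.24,0.039,0],[0.265,0.043,0],[0.279,0.045,0],[0.279,0.045,0],[0.279,0.045,0]], "rotation": [[0,0,-2],[0,0,-4],[0,0,-6],[0,0,-8],[0,0,-10],[0,0,-12],[0,0,-14],[0,0,-14],[0,0,-14],[0,0,-14]]}}

```text
time: 15.75
tool_pos: [506.9, 267.1, 84.1]
tcp_rot: [-179.9, 0.0, 101.7]
ft_force: [0.2, -0.2, -2.7]
finger_gap: 67.2
grip_force: 56.9
```

```bash
python3 -c "
from h import *
plan(510.6,267.6,35,101.7);s=r.sense();print(s['ft_force'],s['tool_pos'],s['tcp_rot'])"
```

```text
lin [-0.0002  0.0038  0.0491] rot [-0.1  0.  -0. ]
[ 0.2338718  -0.16727785 -2.69211564] [506.86493269 267.1133026   84.09469715] [-1.79943760e+02  3.96290620e-02  1.01658724e+02]
```

{"api": "servo_tool", "payload": {"fingers": [0.05,0.05,0.05,0.05,0.05,0.05,0.05], "linear": [[0,0.003,0.015],[0,0.003,0.03],[0,0.003,0.04],[0,0.003,0.045],[0,0.003,0.047],[0,0.003,0.048],[0,0.003,0.048]], "rotation": [[0,0,0],[0,0,0],[0,0,0],[0,0,0],[0,0,0],[0,0,0],[0,0,0]]}}

```text
time: 16.45
tool_pos: [510.5, 268.7, 36.8]
tcp_rot: [180.0, -0.0, 101.7]
ft_force: [0.1, 1.0, -3.0]
finger_gap: 67.0
grip_force: 57.0
```

```bash
python3 -c "
from h import *
plan(510.6,267.6,35,101.7);s=r.sense();print(s['ft_force'],s['tool_pos'],s['tcp_rot'])"
```

```text
lin [-0.0011 -0.0001  0.0018] rot [ 0. -0. -0.]
[ 0.13879588  1.00601161 -3.03751105] [510.47044429 268.6507797   36.78544956] [ 1.79964263e+02 -5.86744625e-03  1.01693054e+02]
```

Lower the last 2–3 mm, then release and lift, watching the force.

{"api": "servo_tool", "payload": {"fingers": [0.05,0.05,0.05,0.05], "linear": [[0,0,0.001],[0,0,0.002],[0,0,0.003],[0,0,0.003]], "rotation": [[0,0,0],[0,0,0],[0,0,0],[0,0,0]]}}

```text
time: 16.85
tool_pos: [510.5, 268.7, 34.6]
tcp_rot: [180.0, -0.0, 101.7]
ft_force: [-4.2, -1.5, 6.4]
finger_gap: 66.8
grip_force: 58.0
```

{"api": "servo_tool", "payload": {"fingers": [0.085,0.085,0.085,0.085,0.085,0.085,0.085,0.085], "linear": [[0,0,0],[0,0,0],[0,0,0],[0,0,0],[0,0,-0.03],[0,0,-0.08],[0,0,-0.13],[0,0,-0.13]], "rotation": [[0,0,0],[0,0,0],[0,0,0],[0,0,0],[0,0,0],[0,0,0],[0,0,0],[0,0,0]]}}

```text
time: 17.65
tool_pos: [514.8, 270.5, 172.7]
tcp_rot: [179.2, -0.2, 101.7]
ft_force: [1.5, 0.1, 0.8]
finger_gap: 85.0
grip_force: 0.0
```

```bash
python3 -c "
from h import *
plan(578.2,-209.2,200,86);s=r.sense();print(s['tool_pos'],s['tcp_rot'])"
```

```text
lin [-0.4825 -0.0347 -0.0291] rot [ 0.8 -0.3 15.7]
[514.77693408 270.492435   172.66168189] [ 1.79207537e+02 -1.54440718e-01  1.01696904e+02]
```

```bash
python3 -c "
from h import *
s=snap('top','t3.png');print('spray',onz(s,245,139,200),'beaker',onz(s,348,150,90))
print('a',rect(s,(184,206,250,270),44),'b',rect(s,(362,190,396,246),124))
plan(578.2,-209.2,190,175.9)"
```

```text
spray [769.63890421 150.47436309 200.        ] beaker [ 775.13182167 -124.94504333   90.        ]
a [516.3 236.   66.5  63.4  11.8] b [ 578.  -209.3  112.4   56.1   -4.2]
lin [-0.4822 -0.0333 -0.0223] rot [  0.5   0.3 -74.2]
```

{"api": "servo_tool", "payload": {"fingers": [0.085,0.085,0.085,0.085,0.085,0.085,0.085,0.085,0.085,0.085], "linear": [[-0.482,-0.033,-0.022],[-0.482,-0.033,-0.022],[-0.482,-0.033,-0.022],[-0.482,-0.033,-0.022],[-0.482,-0.033,-0.022],[-0.482,-0.033,-0.022],[-0.482,-0.033,-0.022],[-0.482,-0.033,-0.022],[-0.482,-0.033,-0.022],[-0.482,-0.033,-0.022]], "rotation": [[0,0,-74],[0,0,-74],[0,0,-74],[0,0,-74],[0,0,-74],[0,0,-74],[0,0,-74],[0,0,-74],[0,0,-74],[0,0,-74]]}}

```text
time: 18.7
tool_pos: [572.5, -194.4, 183.1]
tcp_rot: [179.9, -0.1, 176.0]
ft_force: [1.9, 0.7, -0.5]
finger_gap: 84.9
grip_force: 0.0
```

{"api": "servo_tool", "payload": {"fingers": [0.085,0.085,0.085], "linear": [[0,0,0],[0,0,0],[0,0,0]], "rotation": [[0,0,0],[0,0,0],[0,0,0]]}}

```text
time: 19.0
tool_pos: [572.7, -191.8, 183.3]
tcp_rot: [179.9, -0.1, 175.7]
ft_force: [0.3, 0.9, -0.5]
finger_gap: 85.2
grip_force: 0.0
```

```bash
python3 -c "
from h import *
plan(578.1,-209.3,109,175.9);s=r.sense();print(s['tool_pos'],s['tcp_rot'])
s=snap('top');print('a',rect(s,(184,206,250,270),44))"
```

```text
lin [-0.0069 -0.0171  0.0743] rot [ 0.1 -0.1 -0.2]
[ 572.66648989 -191.84028401  183.29024565] [ 1.79935222e+02 -1.16073552e-01  1.75688208e+02]
a [509.5 268.8 129.5  65.4 -78.1]
```

{"api": "servo_tool", "payload": {"fingers": [0.085,0.085,0.085,0.085,0.085,0.085,0.04,0.04,0.04,0.04], "linear": [[-0.007,-0.017,0],[-0.007,-0.017,0.02],[-0.007,-0.017,0.05],[-0.007,-0.017,0.074],[-0.007,-0.017,0.074],[-0.007,-0.017,0.074],[-0.007,-0.017,0.074],[-0.007,-0.017,0.074],[-0.007,-0.017,0.074],[-0.007,-0.017,0.074]], "rotation": [[0,0,0],[0,0,0],[0,0,0],[0,0,0],[0,0,0],[0,0,0],[0,0,0],[0,0,0],[0,0,0],[0,0,0]], "force": 50}}

```text
time: 20.05
tool_pos: [580.3, -210.7, 113.1]
tcp_rot: [-179.9, 0.2, 175.7]
ft_force: [-0.9, 1.4, 5.6]
finger_gap: 57.1
grip_force: 55.2
```

{"api": "servo_tool", "payload": {"fingers": [0.04,0.04,0.04,0.04,0.04], "linear": [[0,0,0],[0,0,-0.01],[0,0,-0.03],[0,0,-0.05],[0,0,-0.05]], "rotation": [[0,0,0],[0,0,0],[0,0,0],[0,0,0],[0,0,0]]}}

```text
time: 20.55
tool_pos: [581.0, -211.3, 165.0]
tcp_rot: [-179.9, 0.3, 175.7]
ft_force: [1.7, -0.1, -0.2]
finger_gap: 57.2
grip_force: 54.3
```

```bash
python3 -c "
from h import *
plan(510.4,268.8,140,101.8);s=r.sense();print(s['ft_force'],s['tool_pos'],s['tcp_rot'])"
```

```text
lin [0.1067 0.4735 0.0233] rot [ 0.1  0.4 73.9]
[ 1.69234578 -0.05646931 -0.2376951 ] [ 580.97358286 -211.34800752  165.00167449] [-179.867386      0.34133801  175.68428182]
```

{"api": "servo_tool", "payload": {"fingers": [0.04,0.04,0.04,0.04,0.04,0.04,0.04,0.04,0.04,0.04], "linear": [[0.007,0.03,0],[0.014,0.065,0],[0.022,0.1,0],[0.031,0.14,0],[0.04,0.18,0.004],[0.05,0.22,0.008],[0.058,0.26,0.012],[0.067,0.3,0.016],[0.076,0.34,0.02],[0.085,0.38,0.023]], "rotation": [[0,0,6],[0,0,12],[0,0,18],[0,0,24],[0,0,30],[0,0,36],[0,0,42],[0,0,48],[0,0,54],[0,0,60]]}}

```text
time: 21.55
tool_pos: [521.8, 176.4, 136.6]
tcp_rot: [-179.9, -0.0, 115.4]
ft_force: [1.4, -0.2, -1.8]
finger_gap: 57.5
grip_force: 54.3
```

```bash
python3 -c "
from h import *
plan(510.6,267.6,130,101.8);s=r.sense();print(s['ft_force'],s['tool_pos'],s['tcp_rot'])"
```

```text
lin [0.0872 0.0291 0.0066] rot [-0.1 -0.  13.6]
[ 1.43520862 -0.21717299 -1.80441047] [521.75133198 176.39501232 136.64376613] [-1.79946676e+02 -6.91170757e-03  1.15434997e+02]
```

{"api": "servo_tool", "payload": {"fingers": [0.04,0.04,0.04,0.04,0.04,0.04,0.04], "linear": [[0.03,0.01,0.006],[0.055,0.018,0.006],[0.075,0.025,0.006],[0.086,0.029,0.006],[0.086,0.029,0.006],[0.086,0.029,0.006],[0.086,0.029,0.006]], "rotation": [[0,0,5],[0,0,10],[0,0,13],[0,0,13.5],[0,0,13.5],[0,0,13.5],[0,0,13.5]]}}

```text
time: 22.25
tool_pos: [511.8, 263.9, 131.5]
tcp_rot: [-180.0, 0.0, 102.2]
ft_force: [-0.6, 0.1, -1.5]
finger_gap: 57.2
grip_force: 54.3
```

```bash
python3 -c "
from h import *
plan(510.6,267.6,82,101.8);s=r.sense();print(s['ft_force'],s['tool_pos'],s['tcp_rot'])"
```

```text
lin [ 0.0039 -0.0004  0.0495] rot [-0.   0.   0.4]
[-0.63721779  0.05881487 -1.50461706] [511.80643562 263.9305205  131.47017259] [-1.79981921e+02  2.54917036e-02  1.02181334e+02]
```

{"api": "servo_tool", "payload": {"fingers": [0.04,0.04,0.04,0.04,0.04,0.04,0.04], "linear": [[0.003,-0.001,0.01],[0.003,-0.001,0.025],[0.003,-0.001,0.038],[0.003,-0.001,0.045],[0.003,-0.001,0.048],[0.003,-0.001,0.048],[0.003,-0.001,0.048]], "rotation": [[0,0,0.4],[0,0,0.4],[0,0,0.4],[0,0,0.4],[0,0,0.4],[0,0,0.4],[0,0,0.4]]}}

```text
time: 22.95
tool_pos: [510.4, 267.9, 84.1]
tcp_rot: [180.0, -0.0, 101.8]
ft_force: [0.1, 0.3, -0.9]
finger_gap: 56.9
grip_force: 54.3
```

```bash
python3 -c "
from h import *
plan(510.6,267.6,77,101.8);s=r.sense();print(s['ft_force'],s['tool_pos'],s['tcp_rot'])"
```

```text
lin [-0.0004  0.0002  0.0071] rot [ 0. -0. -0.]
[ 0.13861202  0.2744947  -0.86663539] [510.36358243 267.9369992   84.05985621] [ 1.79961310e+02 -6.19666927e-03  1.01797012e+02]
```

Good alignment. I'll lower the last 7 mm slowly until contact.

{"api": "servo_tool", "payload": {"fingers": [0.04,0.04,0.04,0.04,0.04,0.04], "linear": [[0,0,0.002],[0,0,0.004],[0,0,0.005],[0,0,0.006],[0,0,0.0065],[0,0,0.0065]], "rotation": [[0,0,0],[0,0,0],[0,0,0],[0,0,0],[0,0,0],[0,0,0]]}}

```text
time: 23.55
tool_pos: [510.0, 267.8, 77.2]
tcp_rot: [-180.0, 0.0, 101.8]
ft_force: [0.5, 0.2, -0.9]
finger_gap: 57.0
grip_force: 54.5
```

{"api": "servo_tool", "payload": {"fingers": [0.04,0.04,0.04], "linear": [[0,0,0.001],[0,0,0.0015],[0,0,0.0015]], "rotation": [[0,0,0],[0,0,0],[0,0,0]]}}

```text
time: 23.85
tool_pos: [510.1, 267.9, 77.0]
tcp_rot: [-180.0, 0.0, 101.8]
ft_force: [-6.4, -2.0, 10.3]
finger_gap: 57.0
grip_force: 55.8
```

```bash
python3 -c "
from h import *
s=snap('scene','s4.png');c=s['frame'][200:300,390:510];cv2.imwrite('pics/s4c.png',cv2.resize(c[:,:,::-1],(0,0),fx=6,fy=6))"
```

```text
(no output)
```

View pics/s4c.png

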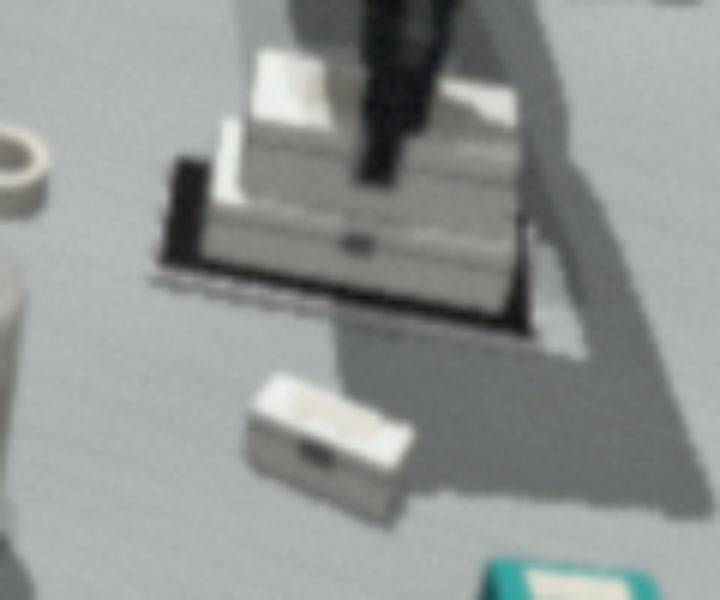

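Contact is felt, and the crop shows b on a at crop (380,140). It looks shifted along the length to the right, so I release and measure.

{"api": "servo_tool", "payload": {"fingers": [0.085,0.085,0.085,0.085,0.085,0.085,0.085,0.085], "linear": [[0,0,0],[0,0,0],[0,0,0],[0,0,0],[0,0,-0.03],[0,0,-0.08],[0,0,-0.1],[0,0,-0.1]], "rotation": [[0,0,0],[0,0,0],[0,0,0],[0,0,0],[0,0,0],[0,0,0],[0,0,0],[0,0,0]]}}

```text
time: 24.7
tool_pos: [512.6, 268.9, 180.7]
tcp_rot: [179.5, -0.1, 101.8]
ft_force: [0.4, 0.8, 0.9]
finger_gap: 85.0
grip_force: 0.0
```

```bash
python3 -c "
from h import *
plan(613.6,5.4,120,101.1);s=r.sense();print(s['tool_pos'],s['tcp_rot'])"
```

```text
lin [-0.2786  0.0445  0.0606] rot [ 0.5 -0.1  0.7]
[512.63182024 268.87352055 180.68664304] [ 1.79537921e+02 -8.90152575e-02  1.01791056e+02]
```

{"api": "servo_tool", "payload": {"fingers": [0.085,0.085,0.085,0.085,0.085,0.085,0.085,0.085,0.085,0.085], "linear": [[-0.05,0.008,0],[-0.1,0.016,0],[-0.15,0.024,0.01],[-0.2,0.032,0.03],[-0.24,0.04,0.05],[-0.278,0.044,0.06],[-0.278,0.044,0.06],[-0.278,0.044,0.06],[-0.278,0.044,0.06],[-0.278,0.044,0.06]], "rotation": [[0,0,0.7],[0,0,0.7],[0,0,0.7],[0,0,0.7],[0,0,0.7],[0,0,0.7],[0,0,0.7],[0,0,0.7],[0,0,0.7],[0,0,0.7]]}}

```text
time: 25.7
tool_pos: [609.9, 6.0, 116.0]
tcp_rot: [180.0, -0.0, 101.2]
ft_force: [-0.8, 0.7, -0.0]
finger_gap: 85.0
grip_force: 0.0
```

```bash
python3 -c "
from h import *
s=snap('top');print('b',rect(s,(184,200,250,276),88,168),rect(s,(184,200,250,276),88,175),'e',rect(s,(190,180,220,210),30))
c=s['frame'][175:275,170:290];cv2.imwrite('pics/t5.png',cv2.resize(c[:,:,::-1],(0,0),fx=6,fy=6,interpolation=cv2.INTER_CUBIC))
plan(613.6,5.4,26,101.1);print(r.sense()['tool_pos'])"
```

```text
b [508.7 270.  111.6  54.6 -78.2] [508.7 269.7 110.4  53.2 -78.1] e [659.8 293.6  59.   27.3  83.4]
lin [-0.0013  0.0034  0.0901] rot [0.  0.  0.1]
[609.926438     6.01224457 116.14002927]
```

View pics/t5.png

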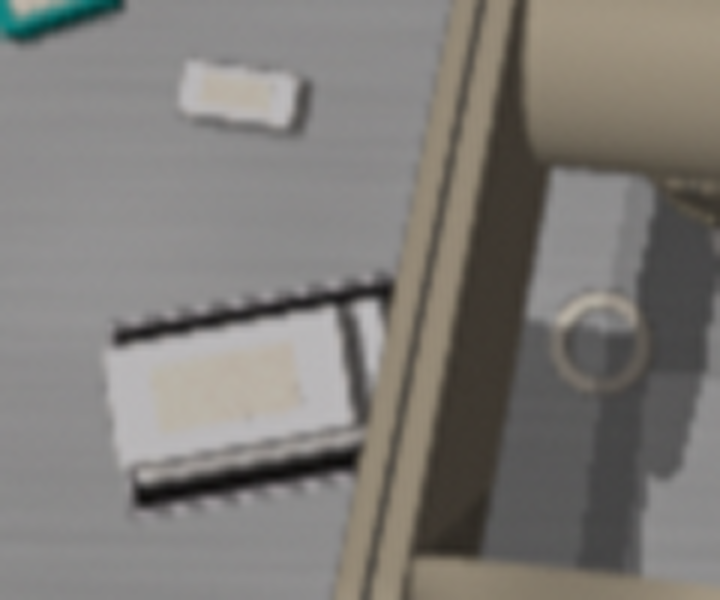

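The top crop shows b centred on a to about 1 mm. Case e has been knocked to crop (243,95), about (660,294). Next is case c.

{"api": "servo_tool", "payload": {"fingers": [0.075,0.075,0.075,0.075,0.075,0.075,0.03,0.03,0.03,0.03], "linear": [[-0.001,0.003,0.01],[-0.001,0.003,0.04],[-0.001,0.003,0.07],[-0.001,0.003,0.089],[-0.001,0.003,0.089],[-0.001,0.003,0.089],[-0.001,0.003,0.089],[-0.001,0.003,0.089],[-0.001,0.003,0.089],[-0.001,0.003,0.089]], "rotation": [[0,0,0],[0,0,0],[0,0,0],[0,0,0],[0,0,0],[0,0,0],[0,0,0],[0,0,0],[0,0,0],[0,0,0]], "force": 50}}

```text
time: 26.75
tool_pos: [614.7, 4.2, 28.8]
tcp_rot: [179.8, 0.0, 101.1]
ft_force: [0.5, 0.0, 6.8]
finger_gap: 47.4
grip_force: 53.7
```

{"api": "servo_tool", "payload": {"fingers": [0.03,0.03,0.03,0.03,0.03,0.03,0.03], "linear": [[0,0,0],[0,0,0],[0,0,-0.01],[0,0,-0.04],[0,0,-0.08],[0,0,-0.11],[0,0,-0.11]], "rotation": [[0,0,0],[0,0,0],[0,0,0],[0,0,0],[0,0,0],[0,0,0],[0,0,0]]}}

```text
time: 27.45
tool_pos: [616.5, 3.9, 143.6]
tcp_rot: [179.5, 0.2, 101.1]
ft_force: [0.3, -0.3, -0.8]
finger_gap: 47.2
grip_force: 52.9
```

```bash
python3 -c "
from h import *
plan(510.2,268.4,150,101.8);s=r.sense();print(s['ft_force'],s['tool_pos'],s['tcp_rot'])"
```

```text
lin [ 0.28   -0.0534 -0.0077] rot [ 0.5  0.2 -0.7]
[ 0.2683709  -0.29742019 -0.83215466] [616.5023836    3.92905468 143.59265133] [1.79456470e+02 1.53528895e-01 1.01087946e+02]
```

{"api": "servo_tool", "payload": {"fingers": [0.03,0.03,0.03,0.03,0.03,0.03,0.03,0.03,0.03,0.03], "linear": [[0.04,-0.007,-0.008],[0.08,-0.015,-0.008],[0.12,-0.023,-0.008],[0.16,-0.03,-0.008],[0.2,-0.038,-0.008],[0.24,-0.046,-0.008],[0.265,-0.05,-0.008],[0.28,-0.053,-0.008],[0.28,-0.053,-0.008],[0.28,-0.053,-0.008]], "rotation": [[0,0,-0.7],[0,0,-0.7],[0,0,-0.7],[0,0,-0.7],[0,0,-0.7],[0,0,-0.7],[0,0,-0.7],[0,0,-0.7],[0,0,-0.7],[0,0,-0.7]]}}

```text
time: 28.45
tool_pos: [507.2, 268.1, 144.3]
tcp_rot: [-180.0, 0.0, 101.8]
ft_force: [0.6, -0.4, -2.6]
finger_gap: 47.2
grip_force: 52.7
```

{"api": "servo_tool", "payload": {"fingers": [0.03,0.03,0.03], "linear": [[0,0,0],[0,0,0],[0,0,0]], "rotation": [[0,0,0],[0,0,0],[0,0,0]]}}

```text
time: 28.75
tool_pos: [507.6, 267.9, 144.6]
tcp_rot: [-180.0, 0.0, 101.7]
ft_force: [-0.5, -0.3, -1.7]
finger_gap: 46.7
grip_force: 52.7
```

```bash
python3 -c "
from h import *
plan(510.2,268.4,120,101.8);s=r.sense();print(s['ft_force'],s['tool_pos'],s['tcp_rot'])"
```

```text
lin [-0.0001  0.0027  0.0246] rot [-0.   0.  -0.1]
[-0.45893877 -0.29014133 -1.68298202] [507.58352268 267.93397648 144.63690165] [-1.79998725e+02  5.92529238e-03  1.01713378e+02]
```

{"api": "servo_tool", "payload": {"fingers": [0.03,0.03,0.03,0.03,0.03,0.03], "linear": [[0,0.0025,0.008],[0,0.0025,0.016],[0,0.0025,0.022],[0,0.0025,0.024],[0,0.0025,0.024],[0,0.0025,0.024]], "rotation": [[0,0,0],[0,0,0],[0,0,0],[0,0,0],[0,0,0],[0,0,0]]}}

```text
time: 29.35
tool_pos: [509.6, 269.4, 120.7]
tcp_rot: [180.0, -0.0, 101.8]
ft_force: [-0.0, 0.3, -1.7]
finger_gap: 46.6
grip_force: 52.7
```

{"api": "servo_tool", "payload": {"fingers": [0.03,0.03,0.03,0.03], "linear": [[0,0,0.001],[0,0,0.002],[0,0,0.003],[0,0,0.003]], "rotation": [[0,0,0],[0,0,0],[0,0,0],[0,0,0]]}}

```text
time: 29.75
tool_pos: [509.5, 269.3, 117.6]
tcp_rot: [-180.0, 0.0, 101.8]
ft_force: [0.1, -0.7, -2.3]
finger_gap: 47.0
grip_force: 52.7
```

{"api": "servo_tool", "payload": {"fingers": [0.03,0.03,0.03,0.03,0.03], "linear": [[-0.0008,0,0],[-0.0008,0,0],[-0.0008,0,0.0006],[-0.0008,0,0.0012],[-0.0008,0,0.0012]], "rotation": [[0,0,0],[0,0,0],[0,0,0],[0,0,0],[0,0,0]]}}

```text
time: 30.25
tool_pos: [510.0, 268.6, 116.8]
tcp_rot: [180.0, -0.0, 101.8]
ft_force: [-1.2, -1.1, 1.8]
finger_gap: 47.0
grip_force: 53.1
```

Contact. Release and rise, then go toward e.

{"api": "servo_tool", "payload": {"fingers": [0.075,0.075,0.075,0.075,0.075,0.075,0.075,0.075], "linear": [[0,0,0.0005],[0,0,0.0005],[0,0,0],[0,0,0],[0,0,-0.03],[0,0,-0.06],[0,0,-0.07],[0,0,-0.07]], "rotation": [[0,0,0],[0,0,0],[0,0,0],[0,0,0],[0,0,0],[0,0,0],[0,0,0],[0,0,0]]}}

```text
time: 31.05
tool_pos: [511.1, 269.1, 188.7]
tcp_rot: [179.8, -0.0, 101.8]
ft_force: [0.5, 0.3, -0.3]
finger_gap: 74.7
grip_force: 0.0
```

```bash
python3 -c "
from h import *
plan(560,60,180,83.4)"
```

```text
lin [-0.2147  0.0051  0.0086] rot [ 0.2 -0.1 18.4]
```

{"api": "servo_tool", "payload": {"fingers": [0.06,0.06,0.06,0.06,0.06,0.06,0.06], "linear": [[-0.05,-0.01,0],[-0.1,-0.02,0],[-0.15,-0.04,0],[-0.2,-0.06,0],[-0.24,-0.06,0],[-0.24,-0.06,0],[-0.24,-0.06,0]], "rotation": [[0,0,4],[0,0,8],[0,0,12],[0,0,16],[0,0,18],[0,0,18],[0,0,18]]}}

```text
time: 31.75
tool_pos: [499.3, 20.3, 184.9]
tcp_rot: [-179.9, -0.0, 83.6]
ft_force: [-0.6, 0.3, -0.3]
finger_gap: 59.9
grip_force: 0.0
```

```bash
python3 -c "
from h import *
s=snap('top')
print('c',rect(s,(184,200,250,276),120,168),'e',rect(s,(186,176,224,208),30),rect(s,(186,176,224,208),30,168))
c=s['frame'][165:275,170:290];cv2.imwrite('pics/t6.png',cv2.resize(c[:,:,::-1],(0,0),fx=5,fy=5,interpolation=cv2.INTER_CUBIC))
print(r.sense()['tool_pos'])"
```

```text
c [508.3 269.5  93.5  45.6 -78.4] e [659.9 293.6  58.8  27.2  83.7] [659.6 293.2  57.   25.   83.1]
[499.38639676  21.42044418 185.05613962]
```

View pics/t6.png

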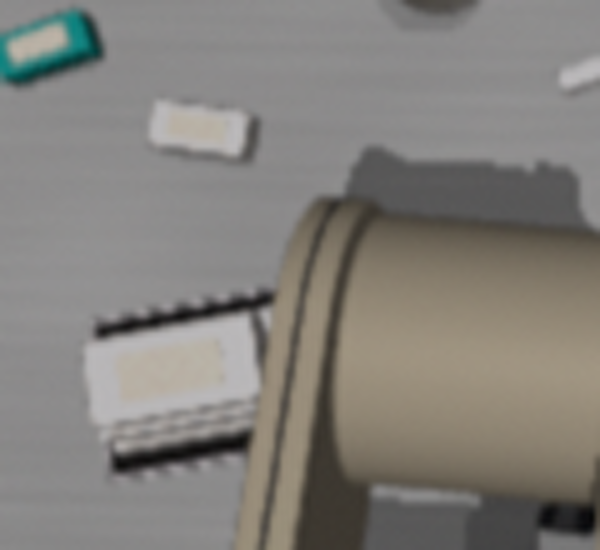

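The top crop shows c centred on the stack at crop (175,370), with e at (200,128) and the turquoise look-alike apart at (48,45). Next is e.

```bash
python3 -c "
from h import *
plan(660.7,293.4,110,83.5)"
```

```text
lin [0.2879 0.1309 0.0749] rot [-0.1 -0.   0.2]
```

{"api": "servo_tool", "payload": {"fingers": [0.055,0.055,0.055,0.055,0.055,0.055,0.055,0.055,0.055,0.055], "linear": [[0.04,0.02,0],[0.08,0.04,0],[0.12,0.06,0],[0.16,0.075,0],[0.2,0.095,0],[0.24,0.11,0.02],[0.27,0.125,0.05],[0.288,0.131,0.074],[0.288,0.131,0.074],[0.288,0.131,0.074]], "rotation": [[0,0,0],[0,0,0],[0,0,0],[0,0,0],[0,0,0],[0,0,0],[0,0,0],[0,0,0],[0,0,0],[0,0,0]]}}

```text
time: 32.8
tool_pos: [659.5, 295.2, 110.3]
tcp_rot: [-179.8, 0.1, 84.0]
ft_force: [0.3, -0.8, 0.8]
finger_gap: 55.0
grip_force: 0.0
```

{"api": "servo_tool", "payload": {"fingers": [0.055,0.055,0.055], "linear": [[0,0,0],[0,0,0],[0,0,0]], "rotation": [[0,0,0],[0,0,0],[0,0,0]]}}

```text
time: 33.1
tool_pos: [662.2, 293.1, 114.5]
tcp_rot: [179.9, -0.1, 83.7]
ft_force: [0.2, 0.5, 0.1]
finger_gap: 54.9
grip_force: 0.0
```

```bash
python3 -c "
from h import *
plan(660.7,293.4,26,83.5);s=r.sense();print(s['tool_pos'],s['tcp_rot'])"
```

```text
lin [-0.     -0.0018  0.0885] rot [ 0.1 -0.1  0.2]
[662.24195191 293.13863304 114.51827064] [ 1.79857796e+02 -6.86462785e-02  8.37484868e+01]
```

{"api": "servo_tool", "payload": {"fingers": [0.055,0.055,0.055,0.055,0.055,0.055,0.01,0.01,0.01,0.01], "linear": [[0,-0.002,0.01],[0,-0.002,0.04],[0,-0.002,0.07],[0,-0.002,0.088],[0,-0.002,0.088],[0,-0.002,0.088],[0,-0.002,0.088],[0,-0.002,0.088],[0,-0.002,0.088],[0,-0.002,0.088]], "rotation": [[0,0,0],[0,0,0],[0,0,0],[0,0,0],[0,0,0],[0,0,0],[0,0,0],[0,0,0],[0,0,0],[0,0,0]], "force": 45}}

```text
time: 34.1
tool_pos: [661.1, 294.3, 27.1]
tcp_rot: [179.8, -0.1, 83.8]
ft_force: [0.3, 0.8, 5.7]
finger_gap: 27.1
grip_force: 46.3
```

{"api": "servo_tool", "payload": {"fingers": [0.01,0.01,0.01,0.01,0.01,0.01,0.01,0.01], "linear": [[0,0,0],[0,0,0],[0,0,-0.01],[0,0,-0.04],[0,0,-0.08],[0,0,-0.12],[0,0,-0.14],[0,0,-0.14]], "rotation": [[0,0,0],[0,0,0],[0,0,0],[0,0,0],[0,0,0],[0,0,0],[0,0,0],[0,0,0]]}}

```text
time: 34.9
tool_pos: [662.0, 294.7, 171.1]
tcp_rot: [179.5, -0.2, 83.8]
ft_force: [0.2, 0.1, 0.7]
finger_gap: 27.5
grip_force: 45.4
```

```bash
python3 -c "
from h import *
plan(509.8,269.5,170,101.7);s=r.sense();print(s['ft_force'],s['tool_pos'],s['tcp_rot'])"
```

```text
lin [-0.0415 -0.1486 -0.0003] rot [  0.5  -0.2 -17.9]
[0.21054557 0.09304746 0.65018086] [662.04797009 294.67139471 171.10818976] [179.52987737  -0.22991395  83.79957491]
```

{"api": "servo_tool", "payload": {"fingers": [0.01,0.01,0.01,0.01,0.01,0.01,0.01,0.01,0.01], "linear": [[-0.01,-0.035,0],[-0.02,-0.07,0],[-0.03,-0.11,0],[-0.037,-0.135,0],[-0.041,-0.149,0],[-0.041,-0.149,0],[-0.041,-0.149,0],[-0.041,-0.149,0],[-0.041,-0.149,0]], "rotation": [[0,0,-4],[0,0,-8],[0,0,-12],[0,0,-16],[0,0,-18],[0,0,-18],[0,0,-18],[0,0,-18],[0,0,-18]]}}

```text
time: 35.8
tool_pos: [507.5, 269.0, 164.2]
tcp_rot: [-180.0, 0.0, 101.7]
ft_force: [0.3, 0.2, -0.4]
finger_gap: 27.3
grip_force: 45.4
```

```bash
python3 -c "
from h import *
plan(509.8,270.3,150,101.7);s=r.sense();print(s['ft_force'],s['tool_pos'],s['tcp_rot'])"
```

```text
lin [0.0008 0.0025 0.0142] rot [-0.  0.  0.]
[ 0.32712064  0.15962437 -0.4148286 ] [507.53239508 269.02028489 164.16455629] [-1.79987618e+02  3.51882420e-03  1.01739785e+02]
```

{"api": "servo_tool", "payload": {"fingers": [0.01,0.01,0.01,0.01,0.01,0.01,0.01,0.01], "linear": [[0.001,0.002,0.004],[0.001,0.002,0.009],[0.001,0.002,0.012],[0.001,0.002,0.014],[0.001,0.002,0.015],[0.001,0.002,0.016],[0.001,0.002,0.016],[0.001,0.002,0.016]], "rotation": [[0,0,0],[0,0,0],[0,0,0],[0,0,0],[0,0,0],[0,0,0],[0,0,0],[0,0,0]]}}

```text
time: 36.6
tool_pos: [508.7, 270.5, 148.6]
tcp_rot: [180.0, -0.0, 101.8]
ft_force: [-0.2, 0.3, 0.8]
finger_gap: 26.7
grip_force: 45.4
```

{"api": "servo_tool", "payload": {"fingers": [0.01,0.01,0.01,0.01,0.01], "linear": [[0,0.001,0],[0,0.001,0.001],[0,0.001,0.0015],[0,0.001,0.002],[0,0.001,0.002]], "rotation": [[0,0,0],[0,0,0],[0,0,0],[0,0,0],[0,0,0]]}}

```text
time: 37.1
tool_pos: [509.9, 270.7, 147.0]
tcp_rot: [180.0, -0.0, 101.8]
ft_force: [-2.2, -1.2, 4.9]
finger_gap: 27.0
grip_force: 45.9
```

Contact. Release, rise and back away.

{"api": "servo_tool", "payload": {"fingers": [0.055,0.055,0.055,0.055,0.055,0.055,0.055,0.055], "linear": [[0,0,0],[0,0,0],[0,0,0],[0,0,0],[0,0,-0.03],[0,0,-0.07],[0,0,-0.09],[0,0,-0.09]], "rotation": [[0,0,0],[0,0,0],[0,0,0],[0,0,0],[0,0,0],[0,0,0],[0,0,0],[0,0,0]]}}

```text
time: 37.9
tool_pos: [511.7, 271.5, 241.1]
tcp_rot: [179.6, -0.1, 101.8]
ft_force: [-0.1, 0.3, -0.5]
finger_gap: 55.0
grip_force: 0.0
```

{"api": "servo_tool", "payload": {"fingers": [0.055,0.055,0.055,0.055,0.055,0.055,0.055,0.055,0.055,0.055], "linear": [[-0.05,-0.01,0],[-0.1,-0.02,0],[-0.15,-0.04,0],[-0.2,-0.06,0],[-0.25,-0.07,0],[-0.3,-0.08,0],[-0.35,-0.08,0],[-0.4,-0.08,0],[-0.4,-0.08,0],[-0.4,-0.08,0]], "rotation": [[0,0,0],[0,0,0],[0,0,0],[0,0,0],[0,0,0],[0,0,0],[0,0,0],[0,0,0],[0,0,0],[0,0,0]]}}

```text
time: 38.9
tool_pos: [512.5, -139.0, 235.0]
tcp_rot: [-179.9, -0.1, 101.6]
ft_force: [0.1, -0.1, 0.5]
finger_gap: 55.0
grip_force: 0.0
```

```bash
python3 -c "
from h import *
s=snap('top','t7.png');q=snap('scene')
print('e',rect(s,(184,200,250,276),150,168),r.sense()['tool_pos'])
a=s['frame'][170:270,170:290];b=q['frame'][180:280,390:510]
cv2.imwrite('pics/f.png',cv2.resize(np.vstack([a,b])[:,:,::-1],(0,0),fx=3,fy=3,interpolation=cv2.INTER_CUBIC))"
```

```text
e [507.3 259.4  90.2  43.  -78.3] [ 512.54183147 -136.49063806  235.37911323]
```

View pics/f.png

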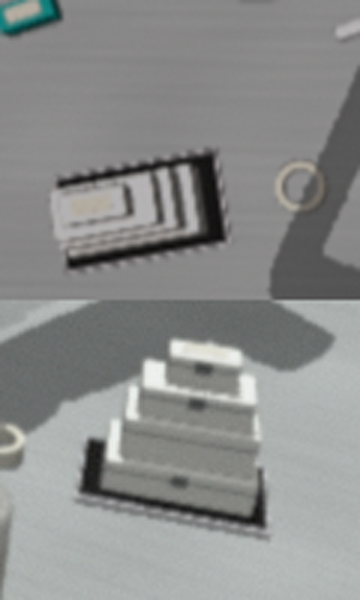

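View pics/t7.png

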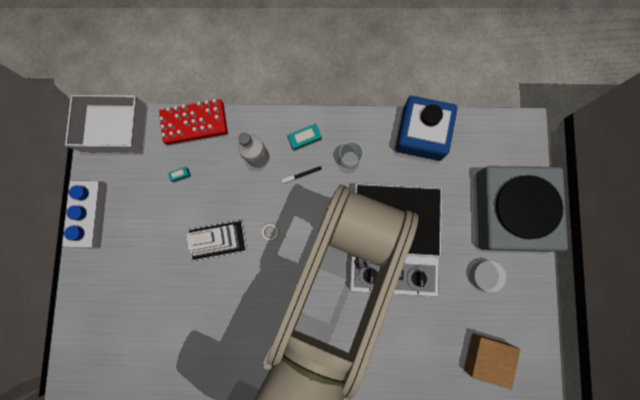

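The stack stands with four tiers: top view (215,238), scene crop (185,430). The knobs and the other items are unchanged. I'll check the alignment numerically against the scene view.

```bash
python3 -c "
from h import *
q=snap('scene','s8.png');t=snap('top')
im=cv2.resize(q['frame'][180:280,390:510][:,:,::-1],(0,0),fx=6,fy=6,interpolation=cv2.INTER_CUBIC)
it=cv2.resize(t['frame'][200:270,175:260][:,:,::-1],(0,0),fx=7,fy=7,interpolation=cv2.INTER_CUBIC)
a=np.radians(101.8);X=np.array([np.cos(a),np.sin(a)]);Y=np.array([-X[1],X[0]])
for L,W,z,col in[(132,68,44,(0,0,255)),(114,58,88,(0,255,0)),(96,48,120,(255,0,0)),(60,28,150,(0,200,255)),(170,100,8,(255,0,255))]:
  c=np.array([510.,269.3]) if z>8 else np.array([511.,267.6])
  P=[np.r_[c+X*i*L/2+Y*j*W/2,z] for i,j in((1,1),(1,-1),(-1,-1),(-1,1))]
  for s,m,o,k in((q,im,(390,180),6),(t,it,(175,200),7)):
    p=np.array([((proj(s,x)-o)+.5)*k for x in P]).astype(np.int32);cv2.polylines(m,[p],True,col,1)
cv2.imwrite('pics/o1.png',im);cv2.imwrite('pics/o2.png',it)"
```

```text
(no output)
```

View pics/o1.png

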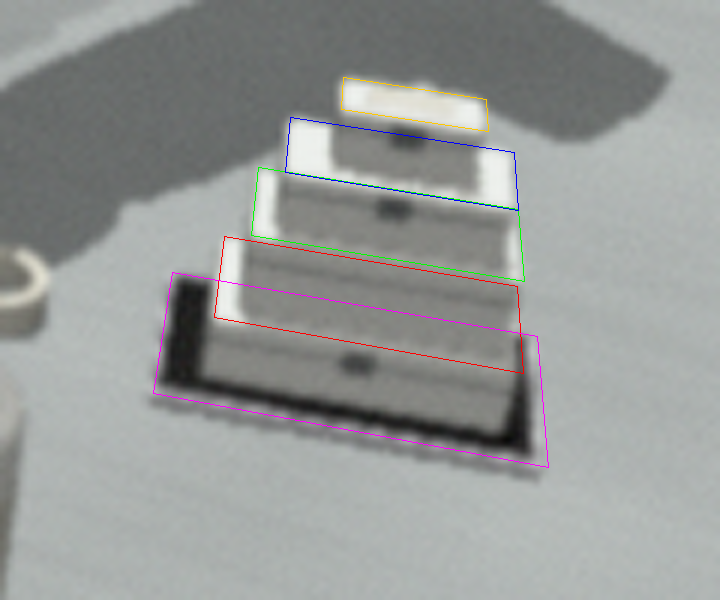

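View pics/o2.png

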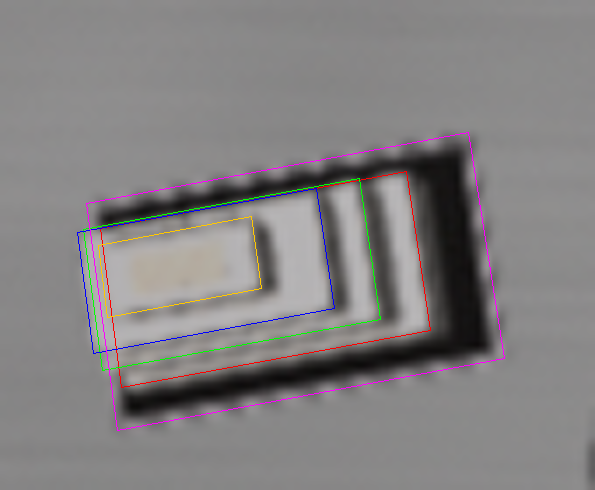

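The overlaid outlines match all four tiers to within 1–2 mm in both views, the stack lies inside the plate, and the arm is clear at z 235. Handing in.

```bash
python3 -c "
from bench import r
print(r.hand_in())"
```

```text
the job is handed in; nothing more can be done
None
```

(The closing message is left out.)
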